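Reset the rinse valve: shut, then two turns open

TASK

Reset the rinse valve on the lab bench, the one with the larger of the two hand wheels: turn the wheel clockwise (seen from above) by the crank handle on its rim until the valve is shut against its stop, then back it off counterclockwise exactly two full turns. Finish with the wheel standing still and the crank handle still gripped between the fingers; do not let go. Leave the smaller valve and the other things on the bench as they are.

Things in the scene. Friction and masses are not known exactly. Their poses are not given: they have to be found in the camera images.
- big_wheel (a joint): angle of the larger hand wheel in rad: 0 = shut against its hard stop, grows counterclockwise seen from above as the valve opens (6.283 per turn, 12.566 = two turns open, hard stop at 25.1 four turns open). At the start it is somewhere from 0.6 to 1.7 turns open. It turns about a vertical axis, does not rise, stays where it is left; friction about 0.1 N m (about 2 N at the crank handle).
- big_base: the larger valve's body, bolted to the bench, origin at the centre of its underside: aluminium, on a 76 mm flange, hose nozzle sideways along its -x at 50 mm height reaching 70 mm from the axis. On top a grey three-spoke hand wheel, 112 mm across; rim, hub and boss lie 85 to 103 mm above the bench, only the crank handle stands higher.
- big_hub (a point): point on the vertical axis of the larger valve, level with the grip point of its crank handle (135 mm above the bench). Fixed to the valve body, does not turn; its x axis is the direction from the axis to the crank handle when the valve is shut: at joint angle q the handle stands 50 mm from the axis, q counterclockwise from this x axis.
- big_grip (a point): grip point on the crank handle of the larger wheel: on the handle's axis, 18 mm below its top. The handle is an upright black round grip, 20 mm diameter and 46 mm tall (107 to 153 mm above the bench), on the rim 50 mm from the wheel's axis. It spins freely on its own pin, so a gripper can hold it and carry it round without turning the wrist.
- big_handle: the same crank handle of the larger wheel as a body; its origin is the centre of its underside, 107 mm above the bench; it spins freely about its z axis (up)
- small_hub (a point): point on the vertical axis of the smaller valve, which is to be left alone (same shape; wheel 72 mm across, handle 30 mm from the axis), 114 mm above the bench. The two valves swap places from start to start; their axes are at least 220 mm apart.
- small_grip (a point): grip point of the smaller wheel's black crank handle (16 mm diameter, from 92 to 128 mm above the bench); this wheel must not be turned
- jar_lid: loose white jar lid lying between the valves, 70 mm diameter, 12 mm high, origin under its centre
- pan: loose aluminium dissecting pan with a blue mat, 190 x 270 x 38 mm, origin under its centre
- jar: loose closed glass specimen jar with white cap, 90 mm diameter, 160 mm high, origin under its centre
- beaker: loose small glass beaker, 60 mm diameter, 85 mm high, origin under its centre
- phone: loose black phone lying flat, 150 x 74 x 9 mm, origin under its centre
- probe: loose dissecting probe with wooden handle, lying flat, 145 mm long, 9 mm thick, origin near its middle
- book: loose green book lying flat, 240 x 170 x 28 mm, origin under its centre
Not all that is in view belongs to the job. What is shaped like the big_base but green is not meant.

How it is judged:
By the outcome, as a careful person would: the job done as asked, in the order asked, and still so for the second after the job is handed in, while the arm keeps its last pose, push and grip.
It also fails if it takes over 72 s, if anything falls off the work surface, if the arm or the gripper's body presses on something with over 40 N, if the wrist force passes 120 N, or if a joint passes its speed limit or range.

ROBOT

A 6-joint arm with a two-finger parallel gripper is mounted at the origin on the work surface. World frame = base frame: x ahead of the robot, y to its left, z up, the work surface at z = 0. Lengths are in m, angles in rad, forces in N, time in s.
With the tool pointing down it reaches from about 0.275 to 0.85 m from the base axis. Payload 5.2 kg.
Tool frame: the origin (TCP) lies midway between the tips of the shut fingers; the grasp point (between the pads) lies 19 mm behind it; z points along the fingers, y is the direction in which the jaws open and shut (so a half turn about z gives the same grasp; the last joint's range is limited). The gripper opens to 85 mm and grips with 20 to 120 N. Pads are 22 mm wide; open, the fingers measure 114 mm over their backs; the gripper's body (76 mm by 85 mm) begins 54 mm behind the grasp point. The pads swing forward as they close: fully open they stand 13 mm farther back than shut.
Start: joints at [-1.465, 0.259, 1.535, -0, 1.348, -0.203], TCP at [0.167, -0.524, 0.195] pointing down, gripper open.
Joint ranges: [-3.14, 3.14], [-0.91, 2.08], [0.19, 2.58], [-1.22, 4.36], [0.22, 2.71], [-3.12, 3.12]. Speed limits (rad/s): [2.57, 2.57, 3.14, 3.14, 3.14, 3.14].

INTERFACE

Orientations are given as a rotation vector (axis times angle).
In Python, from station import readout, imaging, job gives the robot as it stands.
- The arm moves only by the tool send_rows, never from a script. Its argument "deltas" is a list of rows, each a list of 7 numbers: the opening, from 0 (shut) to 1 (fully open), then the shift along the tool's x, y, z in m, then the turn, a rotation vector about the tool's x, y, z in degrees. A call has 1 to 10 rows; each row is the pose to reach, as a shift and turn from the pose measured when the call began, along the tool's axes at that moment; what a row does not reach only later rows make up. A row lasts 1/12 s, in which the tool goes at most 41.7 mm and 7.16 degrees, less where a joint would pass 70% of its speed; a pose out of reach is approached as far as the arm can. A call with a gripper value outside its range is refused whole. The fingers move at their own pace and stop on an object; "newtons" is the grip in N (left out, the last holds). Time passes only in rows, so rows that repeat a pose let the fingers close. It gives the time, the measured TCP pose, the force and the opening at its end, in the units of the state.
- readout.observe(): the state, without advancing time (a new reading comes with each control period).
- imaging.camera(name): name is "scene" or "top" or "wrist"; returns the picture (420x560x3 uint8, red, green, blue); there is no depth.
- imaging.get_calibration(name): a dict with "intrinsics" (3x3 intrinsics, pixels), "R" (3x3) and "t" (3): a world point X has camera coordinates R X + t; the wrist camera has in their place "T_tool_cam" (4x4, takes a point from camera to tool coordinates, whose origin is the TCP and whose axes are the flange's). Camera axes: x right, y down, z forward; pixel columns grow to the right and rows downward; lengths in m; the calibration is good to about 2 mm. The wrist camera is an equidistant fisheye: a pixel r from the principal point sees the ray r / f radians off the axis. A picture is of the moment at which its call begins: read the wrist's pose just before it. get_calibration takes no time and is no camera call.
- job.close_job(): hands the job in, once; it reports no verdict.
The state is a dict: "t": time; "qpos": joint angles; "dq": joint speeds; "tau": joint torques, N m; "eef_pos": TCP position; "tool_rot": TCP orientation; "wrist_force": force on the tool from outside, world axes, zero at the start; "moment": the same for the moment, N m; "width": opening from 0.0 (shut) to 1.0 (fully open).
Only numpy, scipy, OpenCV 4.12 (cv2) and the standard library are available. Lean on these libraries where they do the work, as an engineer would, in place of code of your own. Each camera call takes 0.05 s, during which the arm holds its last target.

## Working session

There is one attempt and no reset: what is moved stays moved. The work goes in short steps, Python scripts to look and compute and a tool call to move; the robot and the scene stay as the last step left them, time stands still between calls to the robot, and variables do not carry over. Pictures are saved under pics/ and viewed, and the job is handed in when it is done.

Besides the shell and the picture viewer there is one more tool, called after "Emit:" as name(argument=value, ...), one argument or row to a line, values as JSON. send_rows: Moves the arm, as the interface text tells. Its arguments: {"type":"object","properties":{"deltas":{"type":"array","items":{"type":"array","items":{"type":"number"}}},"newtons":{"type":"number"}},"required":["deltas"]}

```bash
ls; mkdir -p pics; python3 - <<'E'
from station import readout, imaging
import cv2
print(readout.observe())
for n in ("scene","top"):
    cv2.imwrite(f"pics/{n}0.png",imaging.camera(n)[:,:,::-1]); c=imaging.get_calibration(n); print(n,c)
E
```

```text
pics
{'t': 0.0, 'qpos': array([-1.46481123e+00,  2.59304090e-01,  1.53611572e+00,  1.84970648e-05,
        1.34798455e+00, -2.02808760e-01]), 'dq': array([ 0.00087188, -0.0006802 ,  0.00049347, -0.00032363,  0.00047846,
        0.00023616]), 'tau': array([-1.51870492e-03, -4.46035659e+01, -2.90574342e+01, -3.87701875e-04,
        1.18045101e-02, -5.49735958e-06]), 'eef_pos': array([ 0.1671101 , -0.52336763,  0.19438259]), 'tool_rot': array([-3.10243549e+00, -4.82842887e-01, -1.65919248e-04]), 'wrist_force': array([0.29266405, 0.92144542, 0.16606086]), 'moment': array([ 0.01758953, -0.06032745,  0.02440285]), 'width': 0.9973424352137326}
scene {'intrinsics': array([[536.40597685,   0.        , 277.13805761],
       [  0.        , 536.40597685, 207.89782879],
       [  0.        ,   0.        ,   1.        ]]), 'R': array([[-0.56738067,  0.82338246,  0.01097723],
       [ 0.68796893,  0.48131074, -0.54317467],
       [-0.45252396, -0.30063481, -0.83954796]]), 't': array([ 0.36176286, -0.30794456,  1.65838572])}
top {'intrinsics': array([[424.68248837,   0.        , 278.80112218],
       [  0.        , 424.68248837, 205.05101033],
       [  0.        ,   0.        ,   1.        ]]), 'R': array([[-4.28982323e-04, -9.99785796e-01, -2.06924405e-02],
       [-9.85696608e-01,  3.91003223e-03, -1.68484151e-01],
       [ 1.68528969e-01,  2.03241917e-02, -9.85487145e-01]]), 't': array([-0.02310293,  0.56490523,  0.98803454])}
```

View pics/scene0.png

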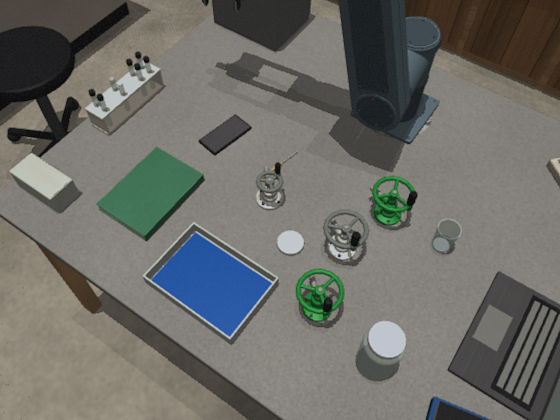

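View pics/top0.png

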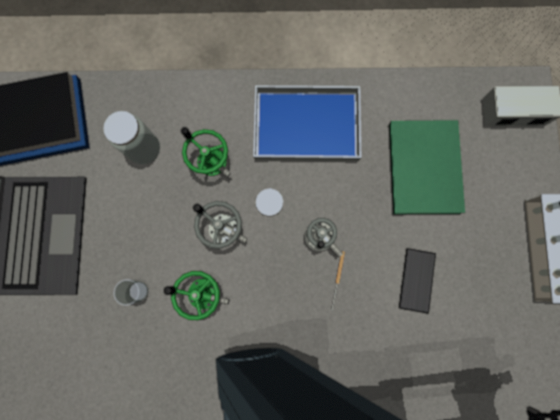

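```bash
python3 - <<'E'
import cv2
a=cv2.imread("pics/top0.png")[180:270,170:280]; cv2.imwrite("pics/tz.png",cv2.resize(a,None,fx=7,fy=6.6,interpolation=cv2.INTER_CUBIC)[:600])
a=cv2.imread("pics/scene0.png")[195:270,300:400]; cv2.imwrite("pics/sz.png",cv2.resize(a,None,fx=8,fy=8,interpolation=cv2.INTER_CUBIC))
from station import imaging
c=imaging.get_calibration("wrist"); print(c)
cv2.imwrite("pics/w0.png",imaging.camera("wrist")[:,:,::-1])
E
```

```text
{'intrinsics': array([[325.1922621 ,   0.        , 277.34873121],
       [  0.        , 325.1922621 , 211.1803378 ],
       [  0.        ,   0.        ,   1.        ]]), 'T_tool_cam': array([[ 3.86431916e-04, -9.50699801e-01, -3.10112461e-01,
         8.03791350e-02],
       [ 9.99999501e-01,  8.16831697e-05,  9.95688949e-04,
         8.06235928e-04],
       [-9.21270317e-04, -3.10112691e-01,  9.50699358e-01,
        -1.79638363e-01],
       [ 0.00000000e+00,  0.00000000e+00,  0.00000000e+00,
         1.00000000e+00]])}
```

View pics/tz.png

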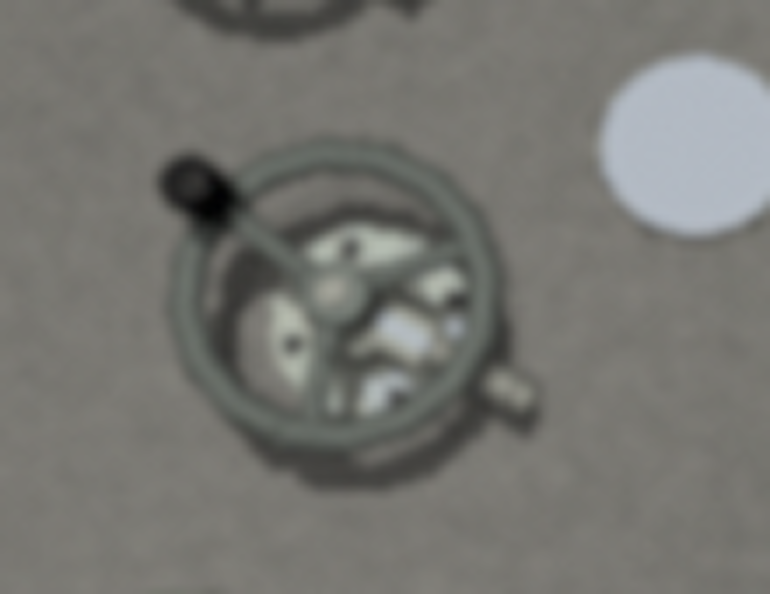

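View pics/sz.png

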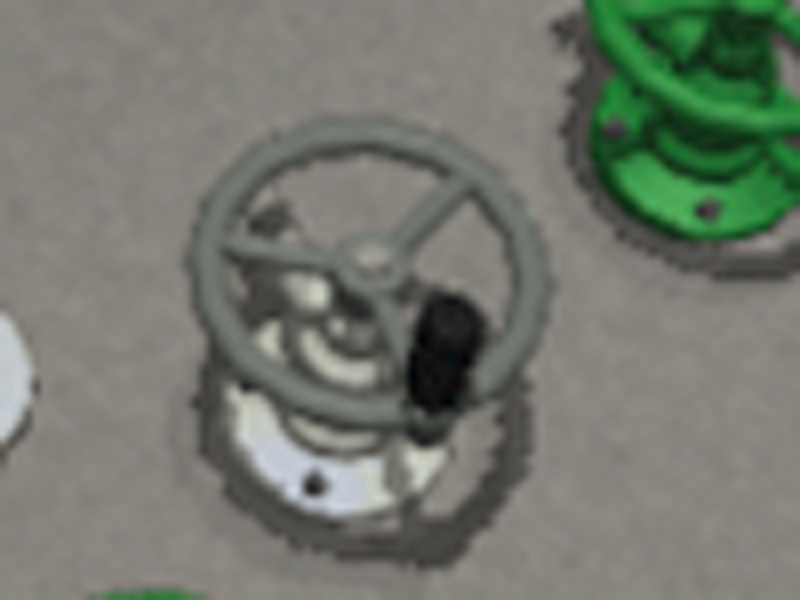

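View pics/w0.png

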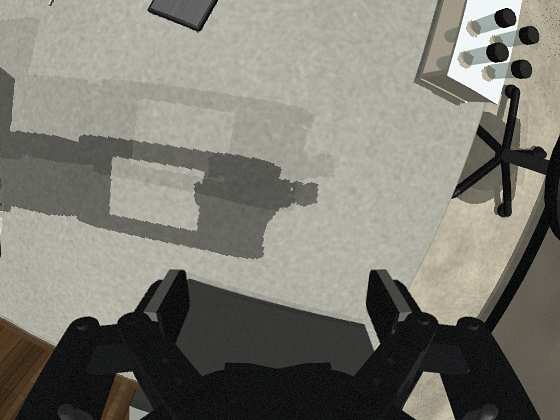

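```bash
cat > h.py <<'E'
import numpy as np
from station import readout, imaging
from scipy.spatial.transform import Rotation as Ro
def hit(n,u,v,z):
    c=imaging.get_calibration(n);K,R,t=c["intrinsics"],c["R"],c["t"]
    d=R.T@np.linalg.inv(K)@[u,v,1]; o=-R.T@t
    return o+d*(z-o[2])/d[2]
def wpix(P,s):
    "world -> wrist pixel"
    c=imaging.get_calibration("wrist");T=c["T_tool_cam"];K=c["intrinsics"]
    p=Ro.from_rotvec(s["tool_rot"]).inv().apply(np.array(P)-s["eef_pos"])
    p=T[:3,:3].T@(p-T[:3,3]); th=np.arctan2(np.hypot(*p[:2]),p[2]); ph=np.arctan2(p[1],p[0])
    return K[0,0]*th*np.array([np.cos(ph),np.sin(ph)])+K[:2,2]
def whit(u,v,z,s):
    c=imaging.get_calibration("wrist");T=c["T_tool_cam"];K=c["intrinsics"]
    e=np.array([u,v])-K[:2,2]; th=np.hypot(*e)/K[0,0]; e/=np.hypot(*e)
    d=np.array([*(e*np.sin(th)),np.cos(th)])
    R=Ro.from_rotvec(s["tool_rot"]).as_matrix(); o=R@T[:3,3]+s["eef_pos"]; d=R@T[:3,:3]@d
    return o+d*(z-o[2])/d[2]
E
python3 - <<'E'
from h import *
for n,u,v,z in [("top",218.6,224.4,.103),("top",217.9,224.4,.094),("top",197.1,207.6,.153),("scene",346.6,227.25,.103),("scene",346.3,229,.094),("scene",356.5,234.75,.153),("top",186,133,.153),("top",170,291,.153),("top",206,152,.094),("top",195,295,.094)]: print(n,hit(n,u,v,z).round(4))
s=readout.observe(); print(Ro.from_rotvec(s["tool_rot"]).as_matrix().round(3))
E
```

```text
top [0.5109 0.1128 0.103 ]
top [0.512  0.1159 0.094 ]
top [0.5419 0.1528 0.153 ]
scene [0.5143 0.1187 0.103 ]
scene [0.5137 0.1187 0.094 ]
scene [0.5478 0.1579 0.153 ]
top [0.7131 0.1835 0.153 ]
top [0.3625 0.2048 0.153 ]
top [0.6861 0.1485 0.094 ]
top [0.3518 0.1639 0.094 ]
[[ 0.953  0.304 -0.   ]
 [ 0.304 -0.953  0.001]
 [ 0.    -0.001 -1.   ]]
```

Emit:
send_rows(
  deltas=[
    [1,0.01,-0.01,-0.03,0,0,2],
    [1,0.035,-0.033,-0.055,0,0,4],
    [1,0.063,-0.059,-0.055,0,0,6],
    [1,0.091,-0.085,-0.055,0,0,8],
    [1,0.119,-0.112,-0.055,0,0,10],
    [1,0.147,-0.138,-0.055,0,0,12],
    [1,0.175,-0.164,-0.055,0,0,14],
    [1,0.203,-0.19,-0.055,0,0,16],
    [1,0.231,-0.217,-0.055,0,0,17.7],
    [1,0.259,-0.243,-0.055,0,0,17.7],
  ],
)

```text
t: 0.98
eef_pos: [0.3403, -0.2114, 0.2499]
tool_rot: [-3.14, 0.004, 0.0]
wrist_force: [-0.3, -0.3, -0.4]
width: 1.0
```

```bash
python3 - <<'E'
from h import *
s=readout.observe(); R=Ro.from_rotvec(s["tool_rot"]).as_matrix(); print(s["eef_pos"],R.round(3),R.T@(np.array([.545,.155,.25])-s["eef_pos"]))
E
```

```text
[ 0.34029997 -0.21142567  0.24991213] [[ 1.    -0.002 -0.   ]
 [-0.002 -1.     0.001]
 [-0.    -0.001 -1.   ]] [ 0.20387495 -0.36688511  0.00045166]
```

Emit:
send_rows(
  deltas=[
    [0.7,0.02,-0.036,0,0,0,0],
    [0.7,0.04,-0.072,0,0,0,0],
    [0.7,0.06,-0.108,0,0,0,0],
    [0.7,0.08,-0.144,0,0,0,0],
    [0.7,0.1,-0.18,0,0,0,0],
    [0.7,0.12,-0.216,0,0,0,0],
    [0.7,0.14,-0.252,0,0,0,0],
    [0.7,0.16,-0.288,0,0,0,0],
    [0.7,0.18,-0.324,0,0,0,0],
    [0.7,0.195,-0.351,0,0,0,0],
  ],
)

```text
t: 1.82
eef_pos: [0.5368, 0.1424, 0.25]
tool_rot: [-3.139, 0.001, 0.0]
wrist_force: [0.7, -0.9, 0.4]
width: 0.699
```

Emit:
send_rows(
  deltas=[
    [0.7,0.005,-0.009,0,0,0,0],
    [0.7,0.009,-0.016,0,0,0,0],
    [0.7,0.009,-0.016,0,0,0,0],
  ],
)

```text
t: 2.07
eef_pos: [0.5458, 0.159, 0.2493]
tool_rot: [-3.14, -0.001, 0.002]
wrist_force: [-0.8, 0.3, -0.6]
width: 0.695
```

```bash
python3 - <<'E'
from h import *
import cv2
s=readout.observe(); print(s["eef_pos"],s["tool_rot"]); cv2.imwrite("pics/w1.png",imaging.camera("wrist")[:,:,::-1])
print(wpix([.545,.155,.153],s),wpix([.513,.117,.103],s))
np.save("s1.npy",s,allow_pickle=True)
E
```

```text
[0.54577748 0.15904562 0.24931398] [-3.13965362e+00 -1.35713946e-03  2.37715210e-03]
[281.23800141 201.82034457] [316.2388467 217.3948169]
```

View pics/w1.png

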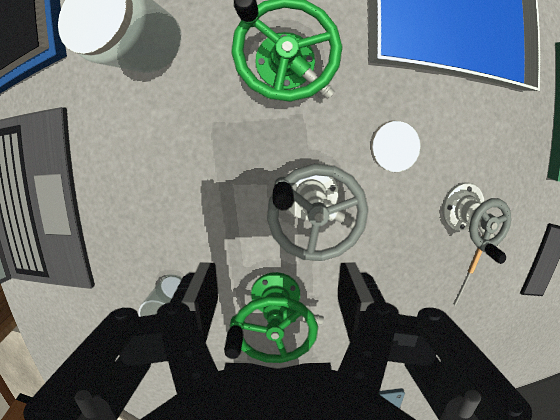

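```bash
python3 - <<'E'
import cv2
a=cv2.imread("pics/w1.png")[155:265,255:375]; cv2.imwrite("pics/wz.png",cv2.resize(a,None,fx=5,fy=5,interpolation=cv2.INTER_CUBIC))
E
```

```text
(no output)
```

View pics/wz.png

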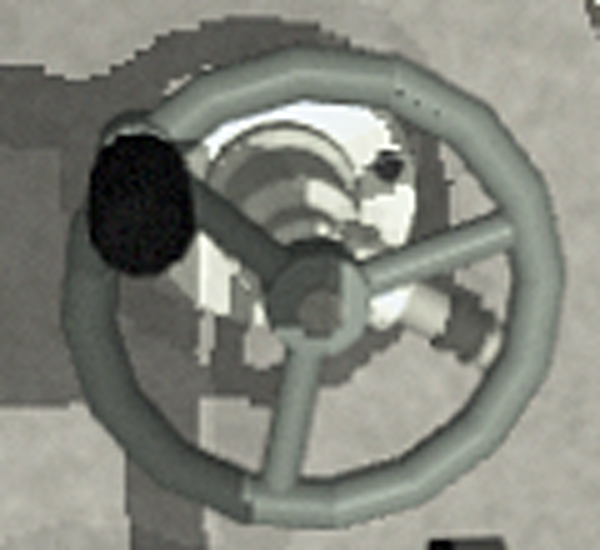

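```bash
python3 - <<'E'
from h import *
s=np.load("s1.npy",allow_pickle=True).item()
for u,v,z in [(283.2,199.4,.153),(318.8,215,.103),(317.4,212.2,.094)]: print(whit(u,v,z,s).round(4))
E
```

```text
[0.5472 0.1533 0.153 ]
[0.5157 0.1144 0.103 ]
[0.5159 0.1148 0.094 ]
```

Emit:
send_rows(
  deltas=[
    [0.7,0.0015,0.005,0.02,0,0,0],
    [0.7,0.0015,0.005,0.045,0,0,0],
    [0.7,0.0015,0.005,0.07,0,0,0],
    [0.7,0.0015,0.005,0.095,0,0,0],
    [0.7,0.0015,0.005,0.115,0,0,0],
    [0.7,0.0015,0.005,0.127,0,0,0],
    [0.7,0.0015,0.005,0.133,0,0,0],
    [0.7,0.0015,0.005,0.133,0,0,0],
  ],
  newtons=40,
)

```text
t: 2.78
eef_pos: [0.5454, 0.1514, 0.1156]
tool_rot: [-3.141, 0.003, 0.007]
wrist_force: [0.6, 0.4, -0.6]
width: 0.697
```

```bash
python3 - <<'E'
from h import *
import cv2
s=readout.observe(); print(s["eef_pos"],s["tool_rot"],s["wrist_force"]); cv2.imwrite("pics/w2.png",imaging.camera("wrist")[:,:,::-1])
E
```

```text
[0.54543664 0.15139336 0.11555341] [-3.14075201  0.00324906  0.00650656] [ 0.5959962   0.41217934 -0.59946501]
```

View pics/w2.png

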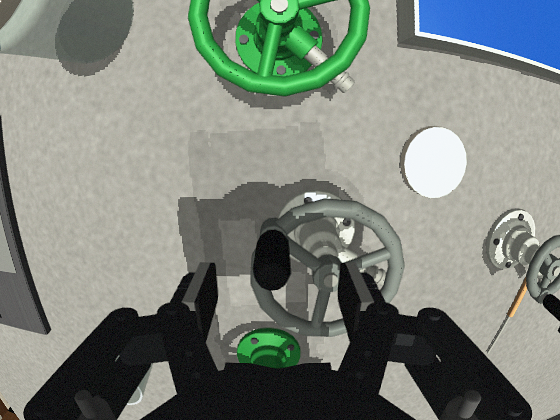

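```bash
python3 - <<'E'
from h import *
import cv2
s=readout.observe();print(s["eef_pos"])
for P in [[.547,.1535,.153],[.547,.1535,.107],[.537,.1535,.153],[.557,.1535,.107],s["eef_pos"],s["eef_pos"]+[0,0,.019]]: print(wpix(P,s))
a=cv2.imread("pics/w2.png")[180:360,160:400]; cv2.imwrite("pics/w2z.png",cv2.resize(a,None,fx=3.3,fy=3.3,interpolation=cv2.INTER_CUBIC))
E
```

```text
[0.54637972 0.15177165 0.1167231 ]
[272.4455757  274.32340314]
[273.47638543 238.64511825]
[272.60118574 291.08007776]
[273.38796619 223.81173791]
[276.15900187 245.86390744]
[276.03143234 260.00373684]
```

View pics/w2z.png

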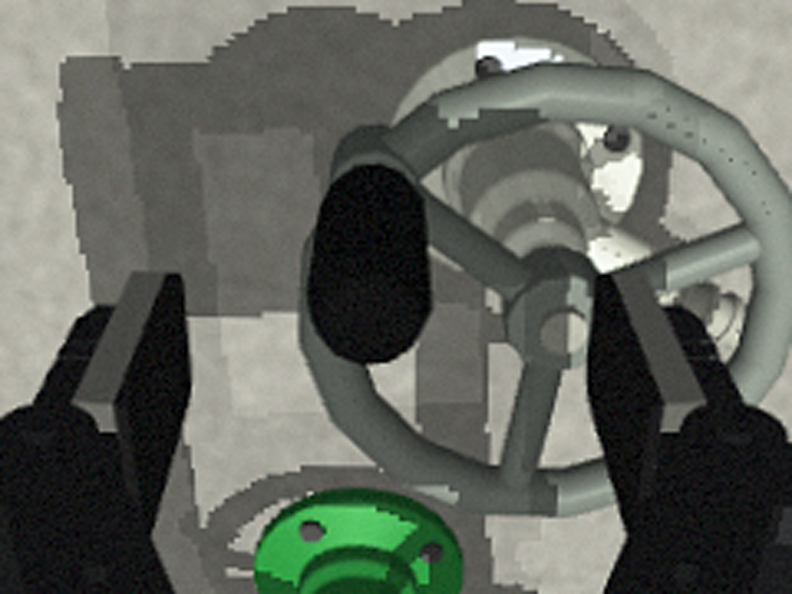

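Emit:
send_rows(
  deltas=[
    [0.5,0.001,-0.002,0,0,0,0],
    [0.3,0.001,-0.002,0,0,0,0],
    [0.1,0.001,-0.002,0,0,0,0],
    [0,0.001,-0.002,0,0,0,0],
    [0,0.001,-0.002,0,0,0,0],
    [0,0.001,-0.002,0,0,0,0],
    [0,0.001,-0.002,0,0,0,0],
    [0,0.001,-0.002,0,0,0,0],
  ],
  newtons=40,
)

```text
t: 3.5
eef_pos: [0.5475, 0.1539, 0.117]
tool_rot: [-3.14, 0.002, 0.003]
wrist_force: [-1.1, -0.2, 1.3]
width: -0.004
```

```bash
python3 - <<'E'
from h import *
import cv2
s=readout.observe(); print(s["eef_pos"],s["tool_rot"],s["wrist_force"],s["width"]); cv2.imwrite("pics/w3.png",imaging.camera("wrist")[150:360,140:420,::-1])
s=readout.observe(); print(s["eef_pos"],s["wrist_force"])
E
```

```text
[0.54751208 0.15385869 0.11696771] [-3.14044800e+00  2.47404882e-03  2.59126975e-03] [-1.12040427 -0.17948719  1.2751126 ] -0.004220605139217702
[0.54752711 0.15385011 0.11695474] [-0.31014702  0.22312792  1.24688524]
```

View pics/w3.png

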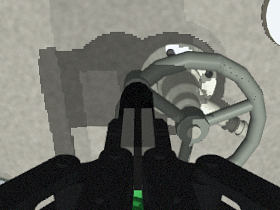

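```bash
python3 - <<'E'
from h import *
import cv2
a=cv2.imread("pics/w3.png"); cv2.imwrite("pics/w3z.png",cv2.resize(a,None,fx=2.8,fy=2.8,interpolation=cv2.INTER_CUBIC))
s=readout.observe();print(s["eef_pos"])
for n in ("scene","top"):
    cv2.imwrite(f"pics/{n}1.png",imaging.camera(n)[:,:,::-1])
a=cv2.imread("pics/scene1.png")[150:300,260:460]; cv2.imwrite("pics/s1z.png",cv2.resize(a,None,fx=4,fy=4,interpolation=cv2.INTER_CUBIC))
a=cv2.imread("pics/top1.png")[150:300,130:330]; cv2.imwrite("pics/t1z.png",cv2.resize(a,None,fx=4,fy=4,interpolation=cv2.INTER_CUBIC))
E
```

```text
[0.54752711 0.15385011 0.11695474]
```

View pics/w3z.png

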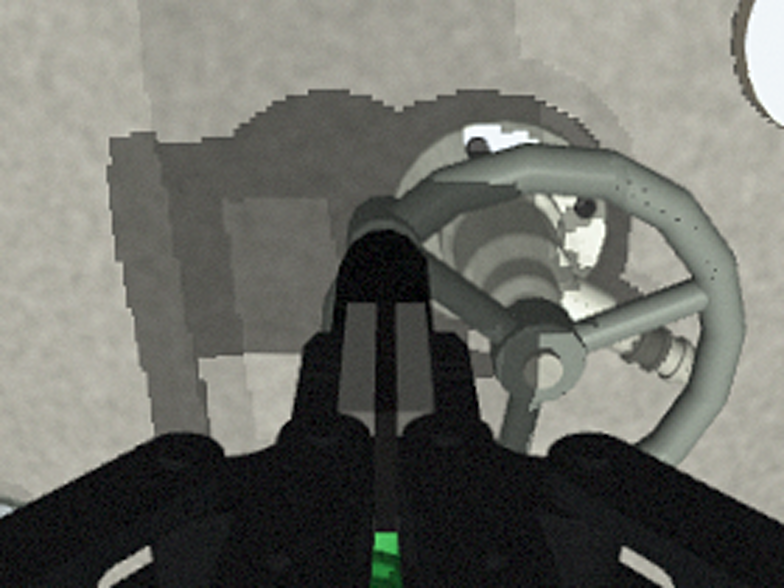

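View pics/s1z.png

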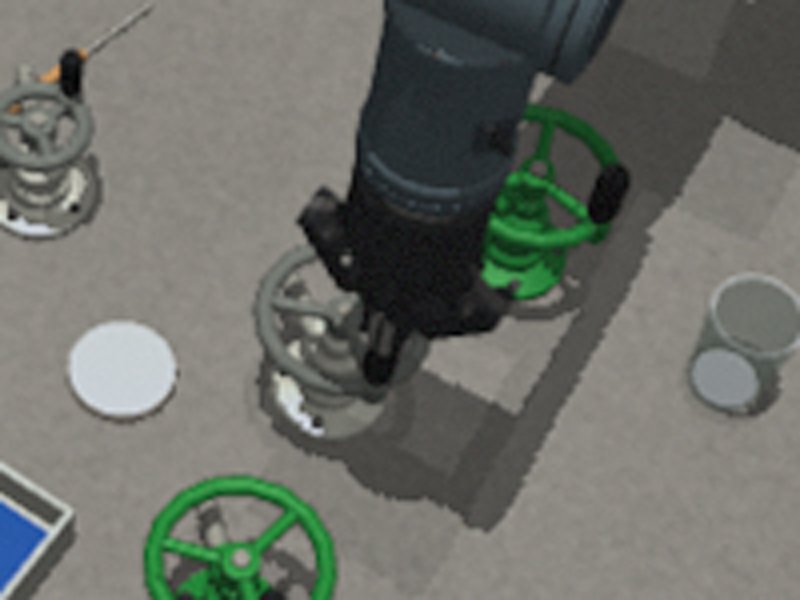

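View pics/t1z.png

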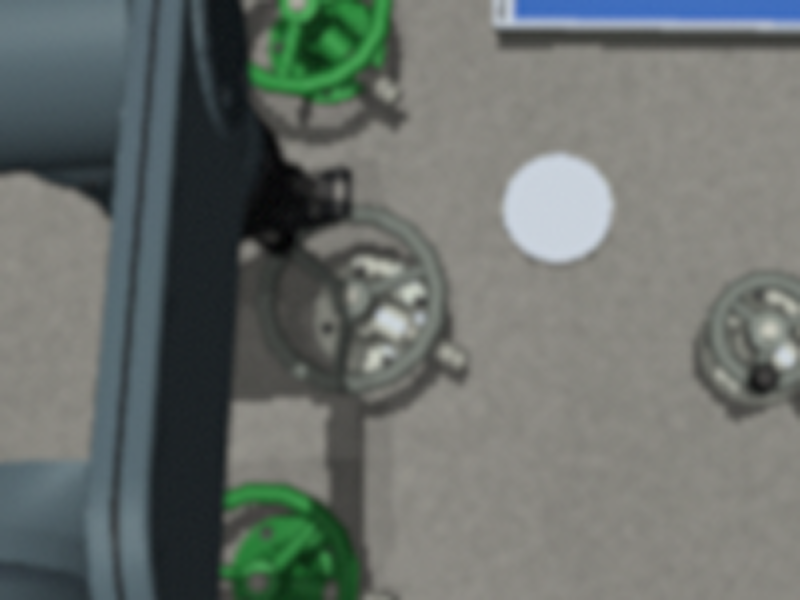

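```bash
python3 - <<'E'
from h import *
s=readout.observe()
for d in ([.011,0,0],[-.011,0,0],[.011,0,.038],[.011,0,.019],[0,0,.03]): 
    p=wpix(s["eef_pos"]+np.array(d),s); print(d,p,(p-[140,150])*2.8)
print((wpix([.547,.1535,.153],s)-[140,150])*2.8,(wpix([.547,.1535,.107],s)-[140,150])*2.8)
E
```

```text
[0.011, 0, 0] [276.11098831 228.92711187] [381.11076727 220.99591323]
[-0.011, 0, 0] [276.20707807 262.04283981] [381.37981859 313.71995147]
[0.011, 0, 0.038] [275.80105833 257.37684234] [380.24296332 300.65515854]
[0.011, 0, 0.019] [275.97076301 241.73833189] [380.71813642 256.86732929]
[0, 0, 0.03] [275.94198958 269.4678098 ] [380.63757082 334.50986743]
[382.35767251 352.88044751] [382.89554997 252.40851674]
```

```bash
python3 - <<'E'
from h import *
import cv2
s=readout.observe(); print(s["eef_pos"],s["width"],s["wrist_force"])
a=cv2.imread("pics/scene1.png")
c=imaging.get_calibration("scene")
x0,y0,f=320,190,8
z=cv2.resize(a[y0:y0+70,x0:x0+80],None,fx=f,fy=f,interpolation=cv2.INTER_CUBIC)
z=np.clip(z.astype(float)*2.2,0,255).astype(np.uint8)
def pr(P):
    q=c["R"]@np.array(P)+c["t"]; q=c["intrinsics"]@q; return q[:2]/q[2]
for P,col in [(s["eef_pos"],(0,0,255)),(s["eef_pos"]+[0,0,.036],(0,255,255)),([.547,.1535,.153],(0,255,0)),([.547,.1535,.107],(255,0,0))]:
    p=pr(P);print(p); cv2.circle(z,(int((p[0]-x0+.5)*f),int((p[1]-y0+.5)*f)),5,col,2)
cv2.imwrite("pics/s1y.png",z)
E
```

```text
[0.54750191 0.15383407 0.11693627] 0.0016060544931871521 [-0.44008154 -0.54673687  2.62527594]
[352.99737313 241.46853365]
[355.02388062 233.80305043]
[355.01112969 233.56269959]
[352.43969859 243.29815708]
```

View pics/s1y.png

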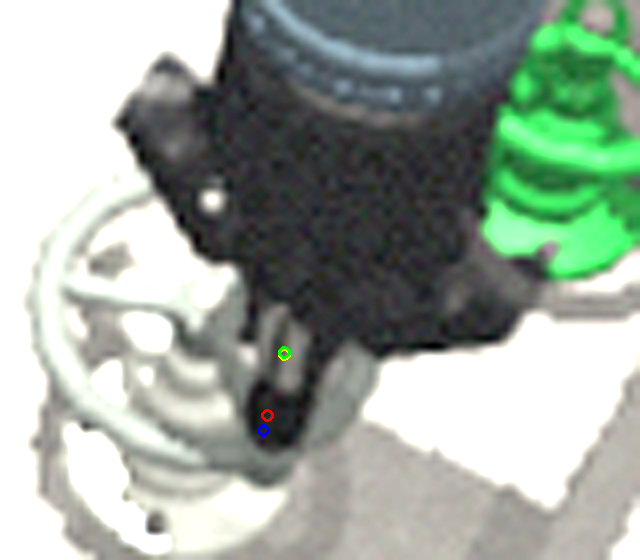

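```bash
python3 - <<'E'
from h import *
s=np.load("s1.npy",allow_pickle=True).item()
for dz in (0,.02,.036):
    s2=dict(s); s2["eef_pos"]=s["eef_pos"]+[0,0,dz]
    a=np.linspace(0,6.28,200)
    p=np.array([wpix([.5158+.056*np.cos(t),.1146+.056*np.sin(t),.094],s2) for t in a])
    print(dz,p.min(0),p.max(0),np.ptp(p,0))
print("observed",np.array([62,45])/5+[255,155],np.array([563,527])/5+[255,155])
E
```

```text
0 [266.1784067  161.36731008] [367.29302103 258.41243289] [101.11461433  97.04512281]
0.02 [266.77171841 158.42117986] [362.89455856 251.0587294 ] [96.12284015 92.63754954]
0.036 [267.20469507 156.2868818 ] [359.66004982 245.64275765] [92.45535475 89.35587585]
observed [267.4 164. ] [367.6 260.4]
```

Emit:
send_rows(
  deltas=[
    [0.3,0,0,0,0,0,0],
    [0.6,0,0,0,0,0,0],
    [0.6,0,0,0,0,0,0],
    [0.6,0,0,0,0,0,0],
    [0.6,0,0,0.003,0,0,0],
    [0.6,0,0,0.006,0,0,0],
    [0.6,0,0,0.009,0,0,0],
    [0.6,0,0,0.01,0,0,0],
  ],
)

```text
t: 4.32
eef_pos: [0.547, 0.1538, 0.106]
tool_rot: [-3.141, 0.003, 0.005]
wrist_force: [-0.0, 0.4, -0.5]
width: 0.599
```

```bash
python3 - <<'E'
from h import *
import cv2
s=readout.observe(); print(s["eef_pos"],s["tool_rot"],s["wrist_force"]); a=imaging.camera("wrist")[180:360,160:400,::-1]
cv2.imwrite("pics/w4z.png",cv2.resize(a,None,fx=3.3,fy=3.3,interpolation=cv2.INTER_CUBIC))
b=imaging.camera("scene")[190:260,310:390,::-1]
z=cv2.resize(b,None,fx=8,fy=8,interpolation=cv2.INTER_CUBIC)
cv2.imwrite("pics/s4z.png",np.clip(z*2.2,0,255).astype(np.uint8))
E
```

```text
[0.54695183 0.15381375 0.10604584] [-3.14052093e+00  2.62702824e-03  4.86549446e-03] [-0.03941257  0.41483101 -0.54963797]
```

View pics/w4z.png

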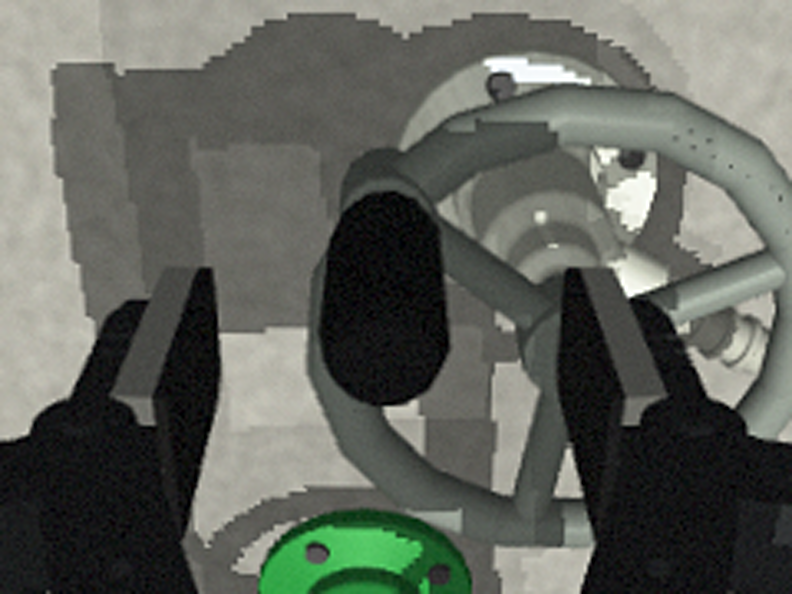

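View pics/s4z.png

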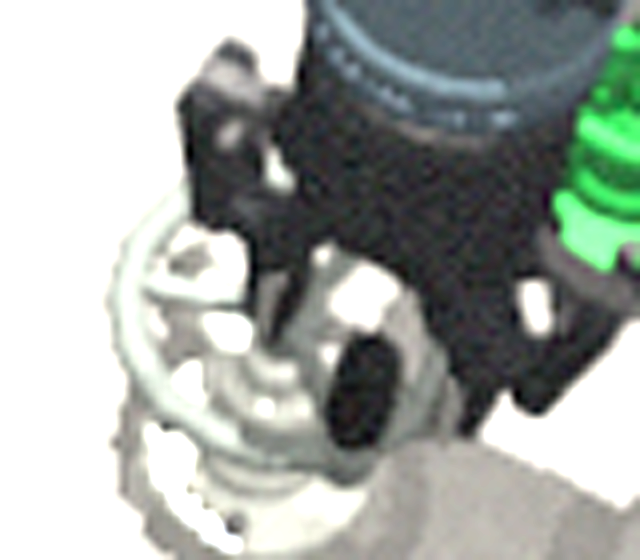

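Emit:
send_rows(
  deltas=[
    [0.6,0,0,0.005,0,0,0],
    [0.6,0,0,0.01,0,0,0],
    [0.6,0,0,0.015,0,0,0],
    [0.6,0,0,0.02,0,0,0],
    [0.6,0,0,0.024,0,0,0],
    [0.6,0,0,0.026,0,0,0],
    [0.6,0,0,0.026,0,0,0],
  ],
)

```text
t: 5.0
eef_pos: [0.5466, 0.1538, 0.0796]
tool_rot: [-3.141, 0.003, 0.006]
wrist_force: [0.8, -0.5, -0.4]
width: 0.606
```

Emit:
send_rows(
  deltas=[
    [0.4,0,0,0,0,0,0],
    [0.3,0,0,0,0,0,0],
    [0.2,0,0,0,0,0,0],
    [0,0,0,0,0,0,0],
    [0,0,0,0,0,0,0],
    [0,0,0,0,0,0,0],
  ],
)

```text
t: 5.5
eef_pos: [0.547, 0.154, 0.08]
tool_rot: [-3.14, 0.003, 0.005]
wrist_force: [0.7, 1.3, 2.0]
width: 0.22
```

```bash
python3 - <<'E'
from h import *
import cv2
s=readout.observe(); print(s["eef_pos"],s["tool_rot"],s["wrist_force"],s["width"]); a=imaging.camera("wrist")[180:360,160:400,::-1]
cv2.imwrite("pics/w5z.png",cv2.resize(a,None,fx=3.3,fy=3.3,interpolation=cv2.INTER_CUBIC))
E
```

```text
[0.54699123 0.15404455 0.08000073] [-3.14022092e+00  2.65533182e-03  4.75431088e-03] [0.72809009 1.33389096 2.02388609] 0.21964843316852678
```

View pics/w5z.png

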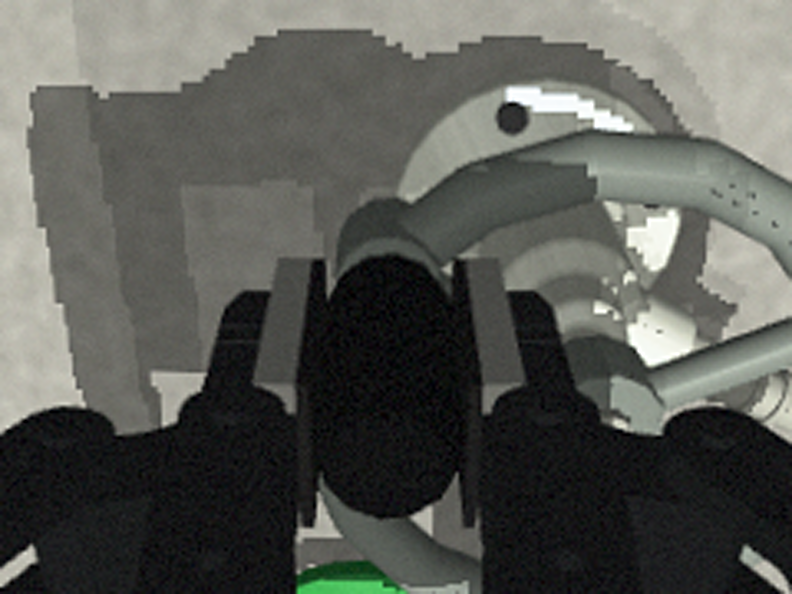

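```bash
cat > rows.py <<'E'
from h import *
import sys,json
cx,cy,r=json.load(open("c.json"))
def go(step,n=10,z=.080,th0=None):
    s=readout.observe(); p=s["eef_pos"]; R=Ro.from_rotvec(s["tool_rot"]).as_matrix()
    th=np.degrees(np.arctan2(p[1]-cy,p[0]-cx)) if th0 is None else th0
    f=s["wrist_force"]; d=p[:2]-[cx,cy]; rr=np.hypot(*d); u=d/rr; tt=np.array([-u[1],u[0]])
    print("t %.2f th %.2f r %.2f mm  Frad %.1f Ftan %.1f Fz %.1f w %.3f z %.4f"%(s["t"],th,rr*1e3,f[:2]@u,f[:2]@tt,f[2],s["width"],p[2]), s["dq"].round(3).tolist())
    open("log.txt","a").write(json.dumps([s["t"],*p.tolist(),*f.tolist()])+"\n")
    w=(Ro.from_matrix(R).inv()*Ro.from_rotvec([np.pi,0,0])).as_rotvec(degrees=True)
    print("rot corr",w.round(2))
    out=[]
    for k in range(1,n+1):
        a=np.radians(th+step*k); q=np.array([cx+r*np.cos(a),cy+r*np.sin(a),z])
        out.append([0,*(R.T@(q-p)).round(4).tolist(),0,0,0])
    print(json.dumps(out))
if __name__=="__main__": go(*[float(a) if i!=1 else int(a) for i,a in enumerate(sys.argv[1:])])
E
echo "[0.5155,0.1145,0.0502]">c.json; python3 rows.py -6 10
```

```text
t 5.55 th 51.48 r 50.55 mm  Frad 1.3 Ftan 0.4 Fz 1.9 w 0.220 z 0.0800 [-0.002, -0.001, 0.002, -0.001, 0.001, 0.0]
rot corr [-0.08  0.17 -0.1 ]
[[0, 0.0037, 0.0038, -0.0, 0, 0, 0], [0, 0.0073, 0.0076, -0.0, 0, 0, 0], [0, 0.0104, 0.0118, -0.0, 0, 0, 0], [0, 0.0131, 0.0164, -0.0, 0, 0, 0], [0, 0.0153, 0.0211, -0.0001, 0, 0, 0], [0, 0.0169, 0.0261, -0.0001, 0, 0, 0], [0, 0.0181, 0.0313, -0.0001, 0, 0, 0], [0, 0.0187, 0.0365, -0.0001, 0, 0, 0], [0, 0.0187, 0.0417, -0.0001, 0, 0, 0], [0, 0.0182, 0.047, -0.0001, 0, 0, 0]]
```

Emit:
send_rows(
  deltas=[
    [0,0.0037,0.0038,0,0,0,0],
    [0,0.0073,0.0076,0,0,0,0],
    [0,0.0104,0.0118,0,0,0,0],
    [0,0.0131,0.0164,0,0,0,0],
    [0,0.0153,0.0211,0,0,0,0],
    [0,0.0169,0.0261,0,0,0,0],
    [0,0.0181,0.0313,0,0,0,0],
    [0,0.0187,0.0365,0,0,0,0],
    [0,0.0187,0.0417,0,0,0,0],
    [0,0.0182,0.047,0,0,0,0],
  ],
  newtons=60,
)

```text
t: 6.38
eef_pos: [0.5646, 0.1065, 0.08]
tool_rot: [-3.14, 0.003, 0.006]
wrist_force: [-3.8, 3.3, 5.3]
width: 0.213
```

```bash
python3 rows.py -8 10
```

```text
t 6.38 th -9.20 r 49.78 mm  Frad -4.2 Ftan 2.7 Fz 5.3 w 0.213 z 0.0800 [-0.111, -0.032, 0.05, 0.003, -0.013, -0.112]
rot corr [-0.09  0.23 -0.11]
[[0, -0.0012, 0.0069, -0.0, 0, 0, 0], [0, -0.0037, 0.0134, -0.0, 0, 0, 0], [0, -0.0071, 0.0195, -0.0, 0, 0, 0], [0, -0.0113, 0.0251, -0.0, 0, 0, 0], [0, -0.0163, 0.0301, 0.0, 0, 0, 0], [0, -0.0219, 0.0343, 0.0, 0, 0, 0], [0, -0.028, 0.0377, 0.0, 0, 0, 0], [0, -0.0346, 0.0402, 0.0001, 0, 0, 0], [0, -0.0414, 0.0417, 0.0001, 0, 0, 0], [0, -0.0484, 0.0423, 0.0001, 0, 0, 0]]
```

Emit:
send_rows(
  deltas=[
    [0,-0.0012,0.0069,0,0,0,0],
    [0,-0.0037,0.0134,0,0,0,0],
    [0,-0.0071,0.0195,0,0,0,0],
    [0,-0.0113,0.0251,0,0,0,0],
    [0,-0.0163,0.0301,0,0,0,0],
    [0,-0.0219,0.0343,0,0,0,0],
    [0,-0.028,0.0377,0,0,0,0],
    [0,-0.0346,0.0402,0,0,0,0],
    [0,-0.0414,0.0417,0,0,0,0],
    [0,-0.0484,0.0423,0,0,0,0],
  ],
)

```text
t: 7.22
eef_pos: [0.5166, 0.0652, 0.08]
tool_rot: [-3.137, 0.004, 0.004]
wrist_force: [3.1, 8.9, -0.1]
width: 0.212
```

```bash
python3 rows.py -8 10
```

```text
t 7.22 th -88.74 r 49.29 mm  Frad -8.8 Ftan 3.3 Fz -0.1 w 0.212 z 0.0800 [-0.024, -0.135, 0.201, 0.006, -0.072, -0.025]
rot corr [-0.24  0.13 -0.16]
[[0, -0.007, 0.0006, 0.0001, 0, 0, 0], [0, -0.0139, -0.0007, 0.0001, 0, 0, 0], [0, -0.0205, -0.0029, 0.0001, 0, 0, 0], [0, -0.0268, -0.0061, 0.0001, 0, 0, 0], [0, -0.0325, -0.01, 0.0002, 0, 0, 0], [0, -0.0377, -0.0148, 0.0002, 0, 0, 0], [0, -0.0421, -0.0202, 0.0002, 0, 0, 0], [0, -0.0458, -0.0262, 0.0003, 0, 0, 0], [0, -0.0486, -0.0326, 0.0003, 0, 0, 0], [0, -0.0504, -0.0393, 0.0003, 0, 0, 0]]
```

```bash
echo "[0.5153,0.1152,0.0500]">c.json; python3 rows.py -8 10
```

```text
t 7.22 th -88.53 r 49.99 mm  Frad -8.8 Ftan 3.4 Fz -0.1 w 0.212 z 0.0800 [-0.024, -0.135, 0.201, 0.006, -0.072, -0.025]
rot corr [-0.24  0.13 -0.16]
[[0, -0.007, -0.0003, 0.0001, 0, 0, 0], [0, -0.0138, -0.0015, 0.0001, 0, 0, 0], [0, -0.0205, -0.0037, 0.0001, 0, 0, 0], [0, -0.0267, -0.0068, 0.0001, 0, 0, 0], [0, -0.0325, -0.0108, 0.0002, 0, 0, 0], [0, -0.0376, -0.0155, 0.0002, 0, 0, 0], [0, -0.0421, -0.0208, 0.0002, 0, 0, 0], [0, -0.0457, -0.0268, 0.0003, 0, 0, 0], [0, -0.0485, -0.0332, 0.0003, 0, 0, 0], [0, -0.0504, -0.0399, 0.0003, 0, 0, 0]]
```

Emit:
send_rows(
  deltas=[
    [0,-0.007,-0.0003,0,0,0,0],
    [0,-0.0138,-0.0015,0,0,0,0],
    [0,-0.0205,-0.0037,0,0,0,0],
    [0,-0.0267,-0.0068,0,0,0,0],
    [0,-0.0325,-0.0108,0,0,0,0],
    [0,-0.0376,-0.0155,0,0,0,0],
    [0,-0.0421,-0.0208,0,0,0,0],
    [0,-0.0457,-0.0268,0,0,0,0],
    [0,-0.0485,-0.0332,0,0,0,0],
    [0,-0.0504,-0.0399,0,0,0,0],
  ],
)

```text
t: 8.05
eef_pos: [0.4663, 0.1052, 0.0801]
tool_rot: [-3.138, 0.004, 0.003]
wrist_force: [5.9, -0.5, -6.6]
width: 0.215
```

```bash
python3 rows.py -8 10
```

```text
t 8.05 th -168.47 r 49.97 mm  Frad -5.7 Ftan 1.7 Fz -6.6 w 0.215 z 0.0801 [0.175, -0.004, 0.004, -0.0, -0.01, 0.172]
rot corr [-0.18  0.1  -0.15]
[[0, -0.001, -0.0069, 0.0002, 0, 0, 0], [0, -0.0009, -0.0139, 0.0002, 0, 0, 0], [0, 0.0001, -0.0208, 0.0002, 0, 0, 0], [0, 0.002, -0.0275, 0.0002, 0, 0, 0], [0, 0.0049, -0.0338, 0.0002, 0, 0, 0], [0, 0.0086, -0.0397, 0.0003, 0, 0, 0], [0, 0.0132, -0.045, 0.0003, 0, 0, 0], [0, 0.0184, -0.0497, 0.0003, 0, 0, 0], [0, 0.0242, -0.0536, 0.0003, 0, 0, 0], [0, 0.0305, -0.0566, 0.0003, 0, 0, 0]]
```

```bash
cat > step.py <<'E'
from h import *
import sys,json
cx,cy,r=json.load(open("c.json"))
A=float(sys.argv[1]); m=int(sys.argv[2]); z=.080
s=readout.observe(); p=s["eef_pos"]; d=p[:2]-[cx,cy]; rr=np.hypot(*d); u=d/rr; tt=np.array([-u[1],u[0]]); f=s["wrist_force"]
th=np.degrees(np.arctan2(d[1],d[0]))
print("t %.2f th %.2f r %.2f mm  Frad %.1f Ftan %.1f Fz %.1f w %.3f z %.4f"%(s["t"],th,rr*1e3,f[:2]@u,f[:2]@tt,f[2],s["width"],p[2]), np.abs(s["dq"]).max().round(3))
open("log.txt","a").write(json.dumps([s["t"],*p.tolist(),*f.tolist()])+"\n")
P=lambda a: np.array([cx+r*np.cos(np.radians(a)),cy+r*np.sin(np.radians(a))])
b=p[:2]
for k in range(m):
    out=[]
    for g in (.5,1.):
        q=P(th+A*(k+g))-b; out.append([0,round(q[0],4),round(-q[1],4),0,0,0,0])
    print(json.dumps(out)); b=P(th+A*(k+1))
E
python3 step.py -8 5
python3 - <<'E'
from h import *
a=hit("top",243.1,238.8,.05); print(a, np.degrees(np.arctan2(*(a[:2]-[.5153,.1152])[::-1])))
E
```

```text
t 8.05 th -168.47 r 49.97 mm  Frad -5.7 Ftan 1.7 Fz -6.6 w 0.215 z 0.0801 0.175
[[0, -0.0006, -0.0034, 0, 0, 0, 0], [0, -0.0009, -0.0069, 0, 0, 0, 0]]
[[0, -0.0001, -0.0035, 0, 0, 0, 0], [0, 0.0001, -0.007, 0, 0, 0, 0]]
[[0, 0.0004, -0.0035, 0, 0, 0, 0], [0, 0.001, -0.0069, 0, 0, 0, 0]]
[[0, 0.0009, -0.0034, 0, 0, 0, 0], [0, 0.002, -0.0067, 0, 0, 0, 0]]
[[0, 0.0013, -0.0032, 0, 0, 0, 0], [0, 0.0029, -0.0063, 0, 0, 0, 0]]
[0.48245945 0.0615263  0.05      ] -121.46061331521351
```

Emit:
send_rows(
  deltas=[
    [0,-0.0006,-0.0034,0,0,0,0],
    [0,-0.0009,-0.0069,0,0,0,0],
  ],
)

```text
t: 8.22
eef_pos: [0.4654, 0.1121, 0.0801]
tool_rot: [-3.14, 0.003, 0.002]
wrist_force: [4.5, -1.2, -4.0]
width: 0.218
```

Emit:
send_rows(
  deltas=[
    [0,-0.0001,-0.0035,0,0,0,0],
    [0,0.0001,-0.007,0,0,0,0],
  ],
)

```text
t: 8.38
eef_pos: [0.4655, 0.1191, 0.0801]
tool_rot: [-3.14, 0.003, 0.003]
wrist_force: [3.5, -2.7, -3.1]
width: 0.216
```

Emit:
send_rows(
  deltas=[
    [0,0.0004,-0.0035,0,0,0,0],
    [0,0.001,-0.0069,0,0,0,0],
  ],
)

```text
t: 8.55
eef_pos: [0.4665, 0.126, 0.0801]
tool_rot: [-3.141, 0.003, 0.003]
wrist_force: [3.1, -3.6, -3.1]
width: 0.213
```

Emit:
send_rows(
  deltas=[
    [0,0.0009,-0.0034,0,0,0,0],
    [0,0.002,-0.0067,0,0,0,0],
  ],
)

```text
t: 8.72
eef_pos: [0.4684, 0.1328, 0.0801]
tool_rot: [-3.141, 0.003, 0.004]
wrist_force: [2.7, -3.8, -1.8]
width: 0.211
```

```bash
python3 step.py -8 5
```

```text
t 8.72 th 159.44 r 50.07 mm  Frad -3.9 Ftan 2.6 Fz -1.8 w 0.211 z 0.0801 0.082
[[0, 0.0014, -0.0032, 0, 0, 0, 0], [0, 0.003, -0.0063, 0, 0, 0, 0]]
[[0, 0.0018, -0.003, 0, 0, 0, 0], [0, 0.0038, -0.0059, 0, 0, 0, 0]]
[[0, 0.0022, -0.0027, 0, 0, 0, 0], [0, 0.0045, -0.0053, 0, 0, 0, 0]]
[[0, 0.0025, -0.0024, 0, 0, 0, 0], [0, 0.0052, -0.0046, 0, 0, 0, 0]]
[[0, 0.0028, -0.002, 0, 0, 0, 0], [0, 0.0058, -0.0038, 0, 0, 0, 0]]
```

Emit:
send_rows(
  deltas=[
    [0,0.0014,-0.0032,0,0,0,0],
    [0,0.003,-0.0063,0,0,0,0],
  ],
)

```text
t: 8.88
eef_pos: [0.4714, 0.1392, 0.0801]
tool_rot: [-3.142, 0.003, 0.004]
wrist_force: [2.8, -4.4, -1.9]
width: 0.214
```

Emit:
send_rows(
  deltas=[
    [0,0.0018,-0.003,0,0,0,0],
    [0,0.0038,-0.0059,0,0,0,0],
  ],
)

```text
t: 9.05
eef_pos: [0.4752, 0.1452, 0.0801]
tool_rot: [3.141, -0.003, -0.005]
wrist_force: [2.4, -3.9, 0.1]
width: 0.213
```

Emit:
send_rows(
  deltas=[
    [0,0.0022,-0.0027,0,0,0,0],
    [0,0.0045,-0.0053,0,0,0,0],
  ],
)

```text
t: 9.22
eef_pos: [0.4796, 0.1505, 0.0801]
tool_rot: [3.141, -0.002, -0.006]
wrist_force: [1.6, -4.7, -1.7]
width: 0.214
```

Emit:
send_rows(
  deltas=[
    [0,0.0025,-0.0024,0,0,0,0],
    [0,0.0052,-0.0046,0,0,0,0],
  ],
)

```text
t: 9.38
eef_pos: [0.4847, 0.1549, 0.0801]
tool_rot: [3.14, -0.002, -0.007]
wrist_force: [0.9, -5.7, 0.9]
width: 0.215
```

Emit:
send_rows(
  deltas=[
    [0,0.0028,-0.002,0,0,0,0],
    [0,0.0058,-0.0038,0,0,0,0],
  ],
)

```text
t: 9.55
eef_pos: [0.49, 0.1586, 0.08]
tool_rot: [3.139, -0.002, -0.01]
wrist_force: [-1.0, -5.5, 0.8]
width: 0.217
```

```bash
python3 step.py -8 5
```

```text
t 9.55 th 120.22 r 50.18 mm  Frad -4.3 Ftan 3.6 Fz 0.8 w 0.217 z 0.0800 0.097
[[0, 0.0032, -0.0015, 0, 0, 0, 0], [0, 0.0063, -0.0029, 0, 0, 0, 0]]
[[0, 0.0033, -0.0012, 0, 0, 0, 0], [0, 0.0066, -0.0022, 0, 0, 0, 0]]
[[0, 0.0034, -0.0007, 0, 0, 0, 0], [0, 0.0069, -0.0012, 0, 0, 0, 0]]
[[0, 0.0035, -0.0003, 0, 0, 0, 0], [0, 0.007, -0.0003, 0, 0, 0, 0]]
[[0, 0.0035, 0.0002, 0, 0, 0, 0], [0, 0.0069, 0.0007, 0, 0, 0, 0]]
```

Emit:
send_rows(
  deltas=[
    [0,0.0032,-0.0015,0,0,0,0],
    [0,0.0063,-0.0029,0,0,0,0],
  ],
)

```text
t: 9.72
eef_pos: [0.4957, 0.1614, 0.0801]
tool_rot: [3.138, -0.002, -0.012]
wrist_force: [-0.5, -5.1, 1.7]
width: 0.213
```

Emit:
send_rows(
  deltas=[
    [0,0.0033,-0.0012,0,0,0,0],
    [0,0.0066,-0.0022,0,0,0,0],
  ],
)

```text
t: 9.88
eef_pos: [0.5016, 0.1635, 0.08]
tool_rot: [3.138, -0.001, -0.015]
wrist_force: [-1.2, -5.6, 2.8]
width: 0.218
```

Emit:
send_rows(
  deltas=[
    [0,0.0034,-0.0007,0,0,0,0],
    [0,0.0069,-0.0012,0,0,0,0],
  ],
)

```text
t: 10.05
eef_pos: [0.5076, 0.1647, 0.08]
tool_rot: [3.137, -0.001, -0.019]
wrist_force: [-1.9, -4.0, 3.1]
width: 0.219
```

Emit:
send_rows(
  deltas=[
    [0,0.0035,-0.0003,0,0,0,0],
    [0,0.007,-0.0003,0,0,0,0],
  ],
)

```text
t: 10.22
eef_pos: [0.514, 0.1652, 0.08]
tool_rot: [3.137, -0.001, -0.021]
wrist_force: [-2.6, -3.7, 3.6]
width: 0.213
```

Emit:
send_rows(
  deltas=[
    [0,0.0035,0.0002,0,0,0,0],
    [0,0.0069,0.0007,0,0,0,0],
  ],
)

```text
t: 10.38
eef_pos: [0.5208, 0.1649, 0.08]
tool_rot: [3.138, -0.001, -0.022]
wrist_force: [-3.4, -1.9, 3.5]
width: 0.215
```

```bash
python3 step.py -8 5
```

```text
t 10.38 th 83.69 r 50.02 mm  Frad -2.3 Ftan 3.2 Fz 3.5 w 0.215 z 0.0800 0.094
[[0, 0.0035, 0.0005, 0, 0, 0, 0], [0, 0.0069, 0.0013, 0, 0, 0, 0]]
[[0, 0.0033, 0.001, 0, 0, 0, 0], [0, 0.0066, 0.0022, 0, 0, 0, 0]]
[[0, 0.0032, 0.0014, 0, 0, 0, 0], [0, 0.0063, 0.0031, 0, 0, 0, 0]]
[[0, 0.0029, 0.0019, 0, 0, 0, 0], [0, 0.0058, 0.0039, 0, 0, 0, 0]]
[[0, 0.0027, 0.0023, 0, 0, 0, 0], [0, 0.0052, 0.0047, 0, 0, 0, 0]]
```

```bash
sed -i 's/^P=lambda/print("rotcorr",(Ro.from_rotvec(s["tool_rot"]).inv()*Ro.from_rotvec([np.pi,0,0])).as_rotvec(degrees=True).round(2),s["moment"].round(2))\nP=lambda/' step.py; python3 step.py -8 1
```

```text
t 10.38 th 83.69 r 50.02 mm  Frad -2.3 Ftan 3.2 Fz 3.5 w 0.215 z 0.0800 0.094
rotcorr [ 0.2   0.82 -0.04] [-0.37  0.27 -0.  ]
[[0, 0.0035, 0.0005, 0, 0, 0, 0], [0, 0.0069, 0.0013, 0, 0, 0, 0]]
```

Emit:
send_rows(
  deltas=[
    [0,0.0035,0.0005,0,0.1,0.4,0],
    [0,0.0069,0.0013,0,0.2,0.8,0],
  ],
)

```text
t: 10.55
eef_pos: [0.5279, 0.1638, 0.08]
tool_rot: [-3.141, 0.001, 0.0]
wrist_force: [-2.4, -1.0, 5.1]
width: 0.213
```

Emit:
send_rows(
  deltas=[
    [0,0.0033,0.001,0,0,0,0],
    [0,0.0066,0.0022,0,0,0,0],
  ],
)

```text
t: 10.72
eef_pos: [0.5342, 0.1618, 0.08]
tool_rot: [-3.141, 0.001, 0.001]
wrist_force: [-2.6, -2.3, 4.1]
width: 0.211
```

Emit:
send_rows(
  deltas=[
    [0,0.0032,0.0014,0,0,0,0],
    [0,0.0063,0.0031,0,0,0,0],
  ],
)

```text
t: 10.88
eef_pos: [0.5396, 0.1592, 0.0799]
tool_rot: [-3.14, 0.001, 0.005]
wrist_force: [-14.8, 6.4, 12.5]
width: 0.214
```

Emit:
send_rows(
  deltas=[
    [0,0.0029,0.0019,0,0,0,0],
    [0,0.0058,0.0039,0,0,0,0],
  ],
)

```text
t: 11.05
eef_pos: [0.5394, 0.1592, 0.0797]
tool_rot: [-3.133, 0.002, 0.024]
wrist_force: [-26.8, 16.7, 21.6]
width: 0.212
```

```bash
python3 step.py -8 5
```

```text
t 11.05 th 61.33 r 50.17 mm  Frad 1.8 Ftan 31.5 Fz 21.6 w 0.212 z 0.0797 0.074
rotcorr [-0.48  0.86 -0.07] [2.56 4.29 0.01]
[[0, 0.0029, 0.0019, 0, 0, 0, 0], [0, 0.0058, 0.0039, 0, 0, 0, 0]]
[[0, 0.0027, 0.0022, 0, 0, 0, 0], [0, 0.0053, 0.0045, 0, 0, 0, 0]]
[[0, 0.0024, 0.0025, 0, 0, 0, 0], [0, 0.0046, 0.0052, 0, 0, 0, 0]]
[[0, 0.002, 0.0028, 0, 0, 0, 0], [0, 0.0038, 0.0058, 0, 0, 0, 0]]
[[0, 0.0016, 0.0031, 0, 0, 0, 0], [0, 0.003, 0.0063, 0, 0, 0, 0]]
```

Emit:
send_rows(
  deltas=[
    [0,0,0,0,-0.5,0.9,0],
    [0,0,0,0,-0.5,0.9,0],
    [0,0,0,0,-0.5,0.9,0],
  ],
)

```text
t: 11.3
eef_pos: [0.5391, 0.1595, 0.08]
tool_rot: [3.141, -0.001, 0.001]
wrist_force: [-3.6, -1.9, 5.6]
width: 0.216
```

```bash
cat >> h.py <<'E'
def grip(s): return s["eef_pos"]-Ro.from_rotvec(s["tool_rot"]).as_matrix()[:,2]*.055
E
cat > chk.py <<'E'
from h import *
import json
cx,cy,r=json.load(open("c.json"))
s=readout.observe()
for n,p in (("tcp",s["eef_pos"]),("grip",grip(s))):
    d=p[:2]-[cx,cy]; print(n,p.round(5),"th %.2f r %.2f"%(np.degrees(np.arctan2(d[1],d[0])),np.hypot(*d)*1e3))
E
python3 chk.py; python3 step.py -2 1
```

```text
tcp [0.53914 0.1595  0.08002] th 61.72 r 50.30
grip [0.5391  0.15951 0.13502] th 61.75 r 50.30
t 11.30 th 61.72 r 50.30 mm  Frad -3.4 Ftan 2.3 Fz 5.6 w 0.216 z 0.0800 0.006
rotcorr [ 0.01 -0.03 -0.05] [-0.42  0.66 -0.02]
[[0, 0.0006, 0.0007, 0, 0, 0, 0], [0, 0.0014, 0.0011, 0, 0, 0, 0]]
```

Emit:
send_rows(
  deltas=[
    [0,0.0007,0.0004,0,0,0,0],
    [0,0.0014,0.0008,0,0,0,0],
    [0,0.0014,0.0008,0,0,0,0],
    [0,0.0014,0.0008,0,0,0,0],
  ],
)

```text
t: 11.63
eef_pos: [0.5394, 0.1593, 0.08]
tool_rot: [-3.141, 0.001, 0.003]
wrist_force: [-6.8, -0.2, 8.0]
width: 0.219
```

```bash
python3 chk.py; python3 step.py -2 1
```

```text
tcp [0.53942 0.15932 0.07997] th 61.33 r 50.28
grip [0.53952 0.15927 0.13497] th 61.20 r 50.28
t 11.63 th 61.33 r 50.28 mm  Frad -3.4 Ftan 5.8 Fz 8.0 w 0.219 z 0.0800 0.001
rotcorr [-0.05  0.1  -0.05] [-0.07  1.18  0.02]
[[0, 0.0006, 0.0007, 0, 0, 0, 0], [0, 0.0014, 0.0011, 0, 0, 0, 0]]
```

Emit:
send_rows(
  deltas=[
    [0,0.0015,0.0008,0,0,0.1,0],
    [0,0.0035,0.0018,0,0,0.1,0],
    [0,0.0035,0.0018,0,0,0.1,0],
    [0,0.0035,0.0018,0,0,0.1,0],
  ],
)

```text
t: 11.97
eef_pos: [0.5394, 0.1593, 0.0799]
tool_rot: [-3.138, 0.001, 0.011]
wrist_force: [-13.7, 4.3, 11.9]
width: 0.215
```

```bash
python3 chk.py; python3 step.py -2 1; python3 - <<'E'
from h import *
print(grip(dict(eef_pos=np.array([.5394,.1592,.0797]),tool_rot=np.array([-3.133,.002,.024]))))
E
```

```text
tcp [0.5394  0.15932 0.07988] th 61.35 r 50.27
grip [0.53977 0.15912 0.13488] th 60.87 r 50.28
t 11.97 th 61.35 r 50.27 mm  Frad -2.8 Ftan 14.0 Fz 11.9 w 0.215 z 0.0799 0.004
rotcorr [-0.2   0.38 -0.05] [ 0.47  2.18 -0.01]
[[0, 0.0006, 0.0007, 0, 0, 0, 0], [0, 0.0014, 0.0011, 0, 0, 0, 0]]
[0.54024228 0.15873198 0.13469156]
```

```bash
python3 - <<'E'
from h import *
import cv2
np.save("shut.npy",readout.observe(),allow_pickle=True)
for n in ("wrist","top","scene"): cv2.imwrite(f"pics/shut_{n}.png",imaging.camera(n)[:,:,::-1])
a=cv2.imread("pics/shut_wrist.png")[150:360,130:410]; cv2.imwrite("pics/shz.png",cv2.resize(a,None,fx=2.8,fy=2.8,interpolation=cv2.INTER_CUBIC))
E
echo "[0.5153,0.1151,0.0500]">c.json
python3 rows.py 8 10 .08 61.35
```

```text
t 12.12 th 61.35 r 50.37 mm  Frad -4.0 Ftan 13.0 Fz 12.5 w 0.216 z 0.0799 [-0.001, -0.001, -0.001, 0.0, -0.001, 0.001]
rot corr [-0.2   0.38 -0.04]
[[0, -0.0065, -0.0026, -0.0, 0, 0, 0], [0, -0.0132, -0.0046, 0.0, 0, 0, 0], [0, -0.0201, -0.0056, 0.0001, 0, 0, 0], [0, -0.027, -0.0057, 0.0001, 0, 0, 0], [0, -0.034, -0.0048, 0.0001, 0, 0, 0], [0, -0.0407, -0.0029, 0.0002, 0, 0, 0], [0, -0.0471, -0.0002, 0.0002, 0, 0, 0], [0, -0.053, 0.0035, 0.0002, 0, 0, 0], [0, -0.0584, 0.0079, 0.0003, 0, 0, 0], [0, -0.0631, 0.013, 0.0003, 0, 0, 0]]
```

View pics/shz.png

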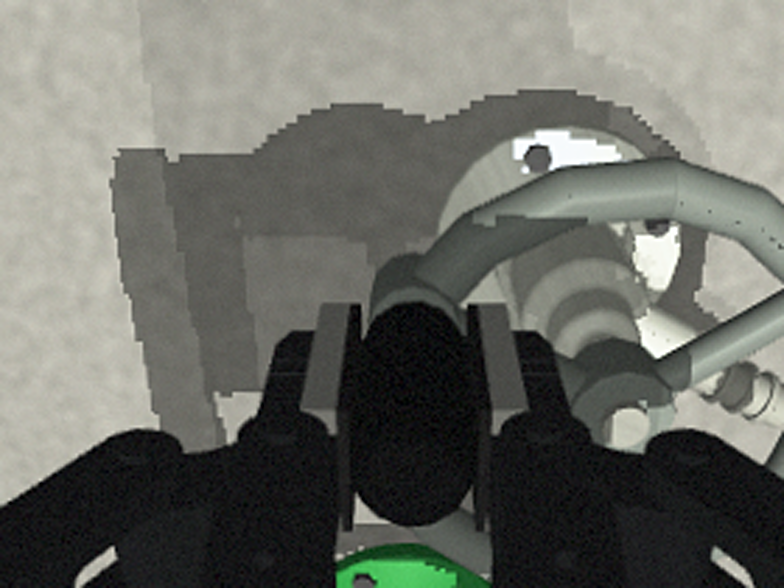

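Emit:
send_rows(
  deltas=[
    [0,-0.0065,-0.0026,0,-0.2,0.4,0],
    [0,-0.0132,-0.0046,0,-0.2,0.4,0],
    [0,-0.0201,-0.0056,0.0001,-0.2,0.4,0],
    [0,-0.027,-0.0057,0.0001,-0.2,0.4,0],
    [0,-0.034,-0.0048,0.0001,-0.2,0.4,0],
    [0,-0.0407,-0.0029,0.0002,-0.2,0.4,0],
    [0,-0.0471,-0.0002,0.0002,-0.2,0.4,0],
    [0,-0.053,0.0035,0.0002,-0.2,0.4,0],
    [0,-0.0584,0.0079,0.0003,-0.2,0.4,0],
    [0,-0.0631,0.013,0.0003,-0.2,0.4,0],
  ],
)

```text
t: 12.95
eef_pos: [0.476, 0.1461, 0.0801]
tool_rot: [-3.141, 0.001, -0.002]
wrist_force: [5.8, -1.0, -1.7]
width: 0.215
```

```bash
python3 rows.py 8 10 .08
```

```text
t 12.95 th 141.71 r 50.04 mm  Frad -5.2 Ftan -2.7 Fz -1.7 w 0.215 z 0.0801 [-0.119, -0.115, 0.163, -0.007, -0.055, -0.119]
rot corr [-0.02 -0.07 -0.05]
[[0, -0.0039, 0.0058, 0.0001, 0, 0, 0], [0, -0.007, 0.012, 0.0001, 0, 0, 0], [0, -0.0092, 0.0187, 0.0001, 0, 0, 0], [0, -0.0104, 0.0255, 0.0001, 0, 0, 0], [0, -0.0107, 0.0325, 0.0001, 0, 0, 0], [0, -0.01, 0.0394, 0.0001, 0, 0, 0], [0, -0.0083, 0.0462, 0.0001, 0, 0, 0], [0, -0.0057, 0.0527, 0.0001, 0, 0, 0], [0, -0.0023, 0.0588, 0.0001, 0, 0, 0], [0, 0.002, 0.0643, 0.0001, 0, 0, 0]]
```

Turned +80° (of 720).

Emit:
send_rows(
  deltas=[
    [0,-0.0039,0.0058,0,0,0,0],
    [0,-0.007,0.012,0,0,0,0],
    [0,-0.0092,0.0187,0,0,0,0],
    [0,-0.0104,0.0255,0,0,0,0],
    [0,-0.0107,0.0325,0,0,0,0],
    [0,-0.01,0.0394,0,0,0,0],
    [0,-0.0083,0.0462,0,0,0,0],
    [0,-0.0057,0.0527,0,0,0,0],
    [0,-0.0023,0.0588,0,0,0,0],
    [0,0.002,0.0643,0,0,0,0],
  ],
)

```text
t: 13.78
eef_pos: [0.4777, 0.0825, 0.0801]
tool_rot: [-3.139, 0.003, -0.001]
wrist_force: [3.8, 6.8, -0.5]
width: 0.213
```

```bash
python3 rows.py 8 10 .08
```

```text
t 13.78 th -139.07 r 49.80 mm  Frad -7.3 Ftan -2.7 Fz -0.5 w 0.213 z 0.0801 [-0.129, 0.065, -0.095, 0.008, 0.028, -0.131]
rot corr [-0.17 -0.05 -0.1 ]
[[0, 0.0048, 0.0051, 0.0, 0, 0, 0], [0, 0.0104, 0.0093, 0.0, 0, 0, 0], [0, 0.0165, 0.0126, 0.0, 0, 0, 0], [0, 0.023, 0.0151, 0.0, 0, 0, 0], [0, 0.0298, 0.0167, 0.0, 0, 0, 0], [0, 0.0367, 0.0173, 0.0, 0, 0, 0], [0, 0.0437, 0.0169, 0.0, 0, 0, 0], [0, 0.0505, 0.0156, 0.0001, 0, 0, 0], [0, 0.0571, 0.0133, 0.0001, 0, 0, 0], [0, 0.0633, 0.0102, 0.0001, 0, 0, 0]]
```

+159.6°.

Emit:
send_rows(
  deltas=[
    [0,0.0048,0.0051,0,0,0,0],
    [0,0.0104,0.0093,0,0,0,0],
    [0,0.0165,0.0126,0,0,0,0],
    [0,0.023,0.0151,0,0,0,0],
    [0,0.0298,0.0167,0,0,0,0],
    [0,0.0367,0.0173,0,0,0,0],
    [0,0.0437,0.0169,0,0,0,0],
    [0,0.0505,0.0156,0,0,0,0],
    [0,0.0571,0.0133,0,0,0,0],
    [0,0.0633,0.0102,0,0,0,0],
  ],
)

```text
t: 14.62
eef_pos: [0.5397, 0.0716, 0.08]
tool_rot: [-3.139, 0.003, 0.004]
wrist_force: [-3.0, 0.2, 5.4]
width: 0.215
```

```bash
echo "[0.5154,0.1154,0.0499]">c.json; python3 rows.py 8 10 .08
```

```text
t 14.62 th -60.98 r 50.05 mm  Frad -1.6 Ftan -2.5 Fz 5.4 w 0.215 z 0.0800 [0.082, 0.127, -0.191, 0.003, 0.07, 0.081]
rot corr [-0.14  0.14 -0.1 ]
[[0, 0.0058, -0.0039, -0.0, 0, 0, 0], [0, 0.011, -0.0085, -0.0, 0, 0, 0], [0, 0.0156, -0.0138, -0.0, 0, 0, 0], [0, 0.0193, -0.0196, 0.0, 0, 0, 0], [0, 0.0223, -0.0259, 0.0, 0, 0, 0], [0, 0.0243, -0.0326, 0.0, 0, 0, 0], [0, 0.0254, -0.0395, 0.0, 0, 0, 0], [0, 0.0255, -0.0464, 0.0001, 0, 0, 0], [0, 0.0246, -0.0533, 0.0001, 0, 0, 0], [0, 0.0228, -0.0601, 0.0001, 0, 0, 0]]
```

+237.7°.

Emit:
send_rows(
  deltas=[
    [0,0.0058,-0.0039,0,0,0,0],
    [0,0.011,-0.0085,0,0,0,0],
    [0,0.0156,-0.0138,0,0,0,0],
    [0,0.0193,-0.0196,0,0,0,0],
    [0,0.0223,-0.0259,0,0,0,0],
    [0,0.0243,-0.0326,0,0,0,0],
    [0,0.0254,-0.0395,0,0,0,0],
    [0,0.0255,-0.0464,0,0,0,0],
    [0,0.0246,-0.0533,0,0,0,0],
    [0,0.0228,-0.0601,0,0,0,0],
  ],
)

```text
t: 15.45
eef_pos: [0.5625, 0.1323, 0.08]
tool_rot: [-3.139, 0.003, 0.004]
wrist_force: [-1.9, -3.3, 3.5]
width: 0.213
```

```bash
python3 rows.py 8 10 .08
```

```text
t 15.45 th 19.74 r 50.07 mm  Frad -2.9 Ftan -2.4 Fz 3.5 w 0.213 z 0.0800 [0.147, -0.009, 0.016, -0.002, 0.002, 0.143]
rot corr [-0.13  0.14 -0.09]
[[0, -0.003, -0.0063, 0.0, 0, 0, 0], [0, -0.0066, -0.0122, 0.0001, 0, 0, 0], [0, -0.0111, -0.0176, 0.0001, 0, 0, 0], [0, -0.0163, -0.0222, 0.0001, 0, 0, 0], [0, -0.022, -0.0262, 0.0001, 0, 0, 0], [0, -0.0283, -0.0292, 0.0001, 0, 0, 0], [0, -0.0349, -0.0314, 0.0002, 0, 0, 0], [0, -0.0417, -0.0326, 0.0002, 0, 0, 0], [0, -0.0487, -0.0329, 0.0002, 0, 0, 0], [0, -0.0556, -0.0322, 0.0002, 0, 0, 0]]
```

+318.4°.

Emit:
send_rows(
  deltas=[
    [0,-0.003,-0.0063,0,0,0,0],
    [0,-0.0066,-0.0122,0,0,0,0],
    [0,-0.0111,-0.0176,0,0,0,0],
    [0,-0.0163,-0.0222,0,0,0,0],
    [0,-0.022,-0.0262,0,0,0,0],
    [0,-0.0283,-0.0292,0,0,0,0],
    [0,-0.0349,-0.0314,0,0,0,0],
    [0,-0.0417,-0.0326,0,0,0,0],
    [0,-0.0487,-0.0329,0,0,0,0],
    [0,-0.0556,-0.0322,0,0,0,0],
  ],
)

```text
t: 16.28
eef_pos: [0.5065, 0.1647, 0.0801]
tool_rot: [-3.139, 0.002, 0.003]
wrist_force: [3.0, -4.8, -0.8]
width: 0.216
```

```bash
python3 rows.py 8 10 .08
```

```text
t 16.28 th 100.27 r 50.10 mm  Frad -5.3 Ftan -2.1 Fz -0.8 w 0.216 z 0.0801 [-0.005, -0.132, 0.199, -0.01, -0.069, -0.004]
rot corr [-0.13  0.11 -0.09]
[[0, -0.0067, 0.0019, 0.0001, 0, 0, 0], [0, -0.0131, 0.0046, 0.0001, 0, 0, 0], [0, -0.0192, 0.0081, 0.0001, 0, 0, 0], [0, -0.0246, 0.0124, 0.0001, 0, 0, 0], [0, -0.0294, 0.0174, 0.0001, 0, 0, 0], [0, -0.0335, 0.0231, 0.0001, 0, 0, 0], [0, -0.0367, 0.0293, 0.0001, 0, 0, 0], [0, -0.039, 0.0358, 0.0001, 0, 0, 0], [0, -0.0404, 0.0426, 0.0001, 0, 0, 0], [0, -0.0409, 0.0496, 0.0001, 0, 0, 0]]
```

+398.9°.

Emit:
send_rows(
  deltas=[
    [0,-0.0067,0.0019,0,0,0,0],
    [0,-0.0131,0.0046,0,0,0,0],
    [0,-0.0192,0.0081,0,0,0,0],
    [0,-0.0246,0.0124,0,0,0,0],
    [0,-0.0294,0.0174,0,0,0,0],
    [0,-0.0335,0.0231,0,0,0,0],
    [0,-0.0367,0.0293,0,0,0,0],
    [0,-0.039,0.0358,0,0,0,0],
    [0,-0.0404,0.0426,0,0,0,0],
    [0,-0.0409,0.0496,0,0,0,0],
  ],
)

```text
t: 17.12
eef_pos: [0.4653, 0.115, 0.0801]
tool_rot: [-3.138, 0.003, 0.003]
wrist_force: [5.1, 2.2, -4.0]
width: 0.213
```

```bash
python3 rows.py 8 10 .08
```

```text
t 17.12 th -179.55 r 50.09 mm  Frad -5.2 Ftan -2.2 Fz -4.0 w 0.213 z 0.0801 [-0.181, -0.039, 0.052, -0.0, -0.023, -0.177]
rot corr [-0.19  0.1  -0.1 ]
[[0, 0.0007, 0.0069, 0.0001, 0, 0, 0], [0, 0.0023, 0.0137, 0.0001, 0, 0, 0], [0, 0.0047, 0.0203, 0.0, 0, 0, 0], [0, 0.008, 0.0264, 0.0, 0, 0, 0], [0, 0.0122, 0.032, -0.0, 0, 0, 0], [0, 0.0171, 0.0369, -0.0, 0, 0, 0], [0, 0.0226, 0.0412, -0.0001, 0, 0, 0], [0, 0.0287, 0.0446, -0.0001, 0, 0, 0], [0, 0.0351, 0.0471, -0.0001, 0, 0, 0], [0, 0.0419, 0.0487, -0.0001, 0, 0, 0]]
```

+479.1°.

Emit:
send_rows(
  deltas=[
    [0,0.0007,0.0069,0,0,0,0],
    [0,0.0023,0.0137,0,0,0,0],
    [0,0.0047,0.0203,0,0,0,0],
    [0,0.008,0.0264,0,0,0,0],
    [0,0.0122,0.032,0,0,0,0],
    [0,0.0171,0.0369,0,0,0,0],
    [0,0.0226,0.0412,0,0,0,0],
    [0,0.0287,0.0446,0,0,0,0],
    [0,0.0351,0.0471,0,0,0,0],
    [0,0.0419,0.0487,0,0,0,0],
  ],
)

```text
t: 17.95
eef_pos: [0.5066, 0.0661, 0.08]
tool_rot: [-3.138, 0.003, 0.006]
wrist_force: [-2.5, 4.4, 5.5]
width: 0.221
```

```bash
python3 rows.py 8 10 .08
```

```text
t 17.95 th -100.15 r 50.04 mm  Frad -3.9 Ftan -3.2 Fz 5.5 w 0.221 z 0.0800 [-0.019, 0.131, -0.194, 0.003, 0.054, -0.02]
rot corr [-0.21  0.21 -0.11]
[[0, 0.0069, 0.0006, -0.0, 0, 0, 0], [0, 0.0139, 0.0004, -0.0001, 0, 0, 0], [0, 0.0208, -0.0008, -0.0001, 0, 0, 0], [0, 0.0274, -0.003, -0.0001, 0, 0, 0], [0, 0.0336, -0.006, -0.0001, 0, 0, 0], [0, 0.0394, -0.0099, -0.0001, 0, 0, 0], [0, 0.0446, -0.0146, -0.0001, 0, 0, 0], [0, 0.0491, -0.0199, -0.0001, 0, 0, 0], [0, 0.0528, -0.0258, -0.0001, 0, 0, 0], [0, 0.0556, -0.0322, -0.0001, 0, 0, 0]]
```

+558.5°.

Emit:
send_rows(
  deltas=[
    [0,0.0069,0.0006,0,0,0,0],
    [0,0.0139,0.0004,0,0,0,0],
    [0,0.0208,-0.0008,0,0,0,0],
    [0,0.0274,-0.003,0,0,0,0],
    [0,0.0336,-0.006,0,0,0,0],
    [0,0.0394,-0.0099,0,0,0,0],
    [0,0.0446,-0.0146,0,0,0,0],
    [0,0.0491,-0.0199,0,0,0,0],
    [0,0.0528,-0.0258,0,0,0,0],
    [0,0.0556,-0.0322,0,0,0,0],
  ],
)

```text
t: 18.78
eef_pos: [0.5621, 0.0975, 0.08]
tool_rot: [-3.14, 0.003, 0.008]
wrist_force: [-4.7, -1.5, 7.0]
width: 0.213
```

```bash
python3 rows.py 8 10 .08
```

```text
t 18.78 th -21.02 r 50.00 mm  Frad -3.9 Ftan -3.1 Fz 7.0 w 0.213 z 0.0800 [0.141, 0.072, -0.112, -0.002, 0.044, 0.14]
rot corr [-0.11  0.31 -0.09]
[[0, 0.0019, -0.0067, -0.0, 0, 0, 0], [0, 0.003, -0.0136, -0.0, 0, 0, 0], [0, 0.0031, -0.0205, -0.0, 0, 0, 0], [0, 0.0023, -0.0274, 0.0, 0, 0, 0], [0, 0.0005, -0.0342, 0.0, 0, 0, 0], [0, -0.0023, -0.0406, 0.0001, 0, 0, 0], [0, -0.0059, -0.0465, 0.0001, 0, 0, 0], [0, -0.0102, -0.0519, 0.0001, 0, 0, 0], [0, -0.0153, -0.0567, 0.0002, 0, 0, 0], [0, -0.021, -0.0607, 0.0002, 0, 0, 0]]
```

Emit:
send_rows(
  deltas=[
    [0,0.0019,-0.0067,0,0,0.3,0],
    [0,0.003,-0.0136,0,0,0.3,0],
    [0,0.0031,-0.0205,0,0,0.3,0],
    [0,0.0023,-0.0274,0,0,0.3,0],
    [0,0.0005,-0.0342,0,0,0.3,0],
    [0,-0.0023,-0.0406,0,0,0.3,0],
    [0,-0.0059,-0.0465,0,0,0.3,0],
    [0,-0.0102,-0.0519,0,0,0.3,0],
  ],
)

```text
t: 19.45
eef_pos: [0.552, 0.1497, 0.0801]
tool_rot: [-3.14, 0.002, -0.001]
wrist_force: [0.0, -4.7, 2.0]
width: 0.213
```

```bash
python3 rows.py 2.5 10 .08; python3 chk.py
```

```text
t 19.45 th 43.14 r 50.14 mm  Frad -3.2 Ftan -3.4 Fz 2.0 w 0.213 z 0.0801 [0.119, -0.059, 0.093, -0.002, -0.027, 0.119]
rot corr [-0.08 -0.03 -0.09]
[[0, -0.0017, -0.0014, 0.0001, 0, 0, 0], [0, -0.0033, -0.0029, 0.0001, 0, 0, 0], [0, -0.0049, -0.0043, 0.0001, 0, 0, 0], [0, -0.0067, -0.0056, 0.0001, 0, 0, 0], [0, -0.0084, -0.0069, 0.0001, 0, 0, 0], [0, -0.0103, -0.0081, 0.0001, 0, 0, 0], [0, -0.0121, -0.0092, 0.0001, 0, 0, 0], [0, -0.0141, -0.0102, 0.0001, 0, 0, 0], [0, -0.016, -0.0111, 0.0001, 0, 0, 0], [0, -0.018, -0.012, 0.0001, 0, 0, 0]]
tcp [0.55198 0.14969 0.08006] th 43.14 r 50.14
grip [0.55196 0.1496  0.13506] th 43.10 r 50.06
```

Emit:
send_rows(
  deltas=[
    [0,-0.0017,-0.0014,0,0,0,0],
    [0,-0.0033,-0.0029,0,0,0,0],
    [0,-0.0049,-0.0043,0,0,0,0],
    [0,-0.0067,-0.0056,0,0,0,0],
    [0,-0.0084,-0.0069,0,0,0,0],
    [0,-0.0103,-0.0081,0,0,0,0],
    [0,-0.0121,-0.0092,0,0,0,0],
    [0,-0.0126,-0.0096,0,0,0,0],
    [0,-0.0126,-0.0096,0,0,0,0],
    [0,-0.0126,-0.0096,0,0,0,0],
  ],
)

```text
t: 20.28
eef_pos: [0.5391, 0.1595, 0.0801]
tool_rot: [-3.14, 0.002, 0.0]
wrist_force: [-0.8, -0.6, 3.3]
width: 0.213
```

```bash
python3 chk.py; python3 step.py 1 1; python3 - <<'E'
from h import *
import cv2
for n in ("wrist","top","scene"): cv2.imwrite(f"pics/end_{n}.png",imaging.camera(n)[:,:,::-1])
a=cv2.imread("pics/end_wrist.png")[150:360,130:410]; b=cv2.imread("pics/shut_wrist.png")[150:360,130:410]
cv2.imwrite("pics/cmp.png",np.hstack([cv2.resize(q,None,fx=1.42,fy=2,interpolation=cv2.INTER_CUBIC) for q in (b,a)]))
q=[cv2.resize(cv2.imread(f"pics/{k}_top.png")[190:260,185:255],None,fx=5.6,fy=5.6,interpolation=cv2.INTER_CUBIC) for k in ("shut","end")]
cv2.imwrite("pics/cmpt.png",np.hstack(q))
E
```

```text
tcp [0.53911 0.15948 0.08005] th 61.73 r 50.05
grip [0.53911 0.15939 0.13505] th 61.68 r 49.97
t 20.28 th 61.73 r 50.05 mm  Frad -0.9 Ftan 0.4 Fz 3.3 w 0.213 z 0.0801 0.003
rotcorr [-0.1   0.   -0.09] [-0.25  0.09 -0.02]
[[0, -0.0005, -0.0001, 0, 0, 0, 0], [0, -0.0008, -0.0003, 0, 0, 0, 0]]
```

View pics/cmp.png

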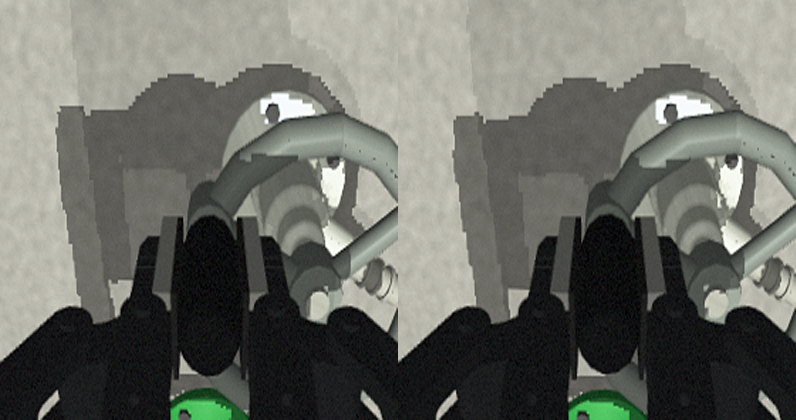

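View pics/cmpt.png

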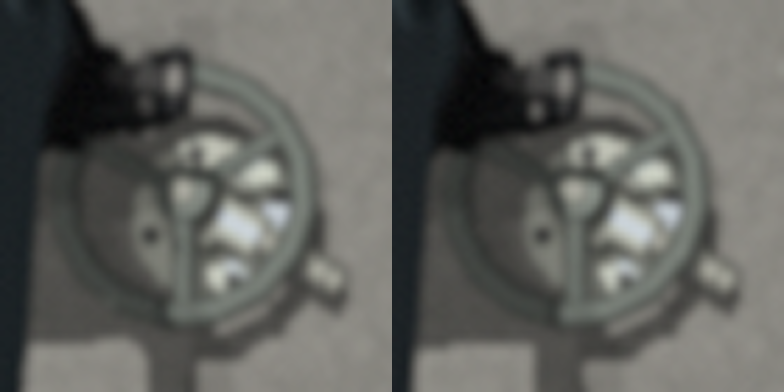

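View pics/end_scene.png

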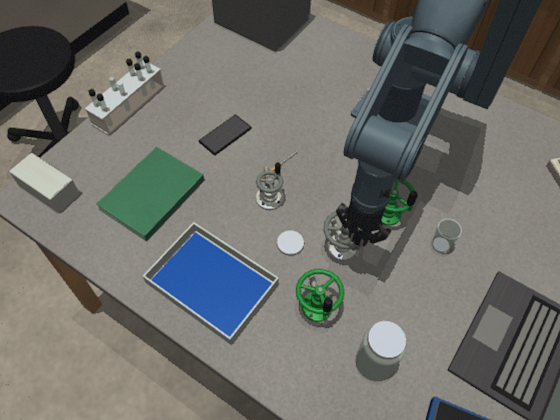

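```bash
python3 -c "
from station import job,readout
s=readout.observe();print(s['t'],s['width'],abs(s['dq']).max());print(job.close_job())"
```

```text
20.4333 0.20999359906441872 0.0021156101187178224
the job is handed in; nothing more can be done
None
```

The larger grey valve is shut against its stop and then backed off two full turns counterclockwise. The wheel is standing still and the crank handle is still gripped. I handed the job in at 20.4 s of the 72 s allowed.

- **First grasp missed:** the fingers shut above the handle because the fingertips sat about 35 mm higher than the reported tool position. I opened, lowered the gripper and took the grip again. The opening then read 0.21–0.22 (about 18–19 mm), which fits the 20 mm handle.
- **Closing:** I turned clockwise about 350° (0.97 turns) to the hard stop, at a handle angle of about 61.3°. I pressed against it again twice with 6 and 14 N and it did not give; the highest stop load I read was about 31 N.
- **Backing off:** I then turned 720° counterclockwise, counting the angle after every move. It ended at 61.7°, about 0.4° past the exact angle. Tilt under load makes the stop angle uncertain by about 0.5°.
- **Last checks:** joint speeds were about zero and the sideways force about 1 N. In the top view the wheel's spokes line up with the picture taken at the stop. In the scene view the smaller valve and the loose items look unmoved; I did not measure their positions.

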